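Lay the tall carton down and shut the tote

TASK

The tall carton standing in the grey tote sticks up in the way of the lid. Push it over so that it lies flat on its broad face on the tote's floor, then push both halves of the lid over and down until they are fully shut. Only push: do not pick anything up, and leave the jar and cans in the tote and everything around it as they stand.

Things in the scene. Friction and masses are not known exactly. Their poses are not given: they have to be found in the camera images.
- tote: Grey plastic attached-lid tote, fixed to the table, open on top. 400 mm along its own x, 300 mm along its own y, rim at 140 mm. Origin: middle of its underside, on the table; x roughly away from the robot, y roughly to the robot's left, z up. Inside 376 x 276 mm, floor at z 6 mm, walls 4 mm with a rim lip standing 8 mm outside them.
- lid_left (a joint): Hinge angle of the lid half on the tote's +y side: 0 shut (level on the rim), grows as it swings up and out, stops at 2.6. At the start it leans outward at 2.15 to 2.5 rad. The hinge is stiff (about 0.21 N m of friction): the lid, 240 g, stays at whatever angle it is left, so it must be pushed all the way down.
- lid_right (a joint): The same for the lid half on the tote's -y side.
- lid_left_hinge (a point): Middle of the left lid half's hinge line, at tote (0, 148, 144) mm; the line runs along the tote's x.
- lid_right_hinge (a point): Middle of the right lid half's hinge line, at tote (0, -148, 144) mm.
- lid_left_edge (a point): Middle of the left lid half's free edge, 148 mm from the hinge line. The lid half is a flat panel 376 mm long along the tote's x and 4 mm thick (the hinge line lies in its mid-plane). The free edge has square interlocking teeth 62 mm long: it reaches 158 mm from the hinge at the teeth, 138 mm in the gaps between them; teeth are centred at tote x -157, -31 and 94 mm, gaps at -94, 31 and 157 mm. The halves mesh without touching, so either may be shut first.
- lid_right_edge (a point): The same for the right lid half, but its teeth are where the left half has gaps: centred at tote x -94, 31 and 157 mm.
- carton: Tall closed food carton of stiff board, buff with a brown band, 300 to 560 g: 110 (its x) x 45 (its y) x 180 mm (its z), the only thing in the tote that stands above the rim, by about 46 mm. Origin: middle of its bottom end. It stands on the tote's floor close to one of the tote's two long walls, its broad faces about parallel with that wall; the floor on the other side of it, towards the opposite long wall, is free, and it just fits there lying down.
- carton_middle (a point): Centre of the carton (90 mm above its origin along its z).
- jar: Amber glass jar with a metal cap, 66 mm across, 105 mm tall, standing in the tote near the other long wall. Origin: middle of its underside. To be left alone.
- can_a: Food can, 66 mm across, 102 mm tall, standing at the tote's +x end. Origin: middle of its underside. To be left alone.
- can_b: The same kind of can beside it at the +x end. To be left alone.
- tuna_low: Flat tuna can on the table left of the tote, 84 mm across, 46 mm tall, with another on top. Origin: middle of its underside. To be left alone.
- tuna_top: The tuna can on top of the first. To be left alone.
- tape_dispenser: Black bench tape dispenser at the right, 180 x 56 x 114 mm. Origin: middle of its underside. To be left alone.
- nut_jar: Squat jar of nut butter with a lid on the table to the right of the tote, 80 mm across, 95 mm tall. Origin: middle of its underside. To be left alone.

How it is judged:
On the way, in this order (a step that is already met when the one before it is completed fails the run):
1. the carton has been pushed over and lies flat on its broad face on the tote's floor (angle between carton's own z axis and vertical between 1.5 and 1.64 rad and z of carton_middle in the frame of tote between 0.015 and 0.038 m), for 0.2 s.
2. both lid halves are shut (value of joint each of lid_left, lid_right below 0.06 rad), for 0.2 s.
At the end, for the whole second after the job is handed in: Both lid halves shut to within 0.06 rad (9 mm at the edge); the carton at rest in the tote, flat on its broad face on the floor (within 4 degrees of level, middle under 38 mm above the table); jar and cans in the tote upright, within 40 mm of where they stood (all of step 1 and all of step 2 and y of carton_middle in the frame of tote between -0.12 and 0.12 m and x of carton_middle in the frame of tote between -0.17 and 0.17 m and linear speed of carton below 0.02 m/s and angle between each of jar, can_a, can_b's own z axis and vertical below 0.15 rad and distance of each of jar, can_a, can_b from where it was at the start of the episode below 0.04 m); the robot touches nothing.
It fails at once if the carton is lifted: its middle rises 30 mm above its standing height, or 60 mm off the floor once it lies (z of carton_middle in the frame of tote above 0.126 m or (angle between carton's own z axis and vertical above 1.45 rad and z of carton_middle in the frame of tote above 0.09 m)).
It fails at once if the jar or a can in the tote is lifted more than 25 mm or knocked over (height (world z) of any of jar, can_a, can_b above 0.031 m or angle between any of jar, can_a, can_b's own z axis and vertical above 0.5 rad).
It fails at once if something standing on the table beside the tote is moved more than 20 mm (distance of any of tuna_low, tuna_top, tape_dispenser, nut_jar from where it was at the start of the episode above 0.02 m).
It also fails if it takes over 58 s, if anything falls off the work surface, if the arm or the gripper's body presses on something with over 40 N, if the wrist force passes 120 N, or if a joint passes its speed limit or range.

ROBOT

A 7-joint arm with a two-finger parallel gripper is mounted at the origin on the work surface. World frame = base frame: x ahead of the robot, y to its left, z up, the work surface at z = 0. Lengths are in m, angles in rad, forces in N, time in s.
With the tool pointing down it reaches from about 0.4 to 0.85 m from the base axis. Payload 4.5 kg.
Tool frame: the origin (TCP) lies at the very end of the fingers, on their centre line; the grasp point (between the pads) lies 19 mm behind it (r.pinch_z is the distance from the TCP to the grasp point, in m); z points along the fingers, y is the line along which they close (so a half turn about z gives the same grasp; the last joint's range is limited). The gripper opens to 88 mm and grips with 3 to 60 N. Pads are 18 mm wide; open, the fingers measure 123 mm over their backs; the gripper's body (75 mm by 187 mm) begins 45 mm behind the grasp point.
Start: joints at [-1.291, 0.689, -0.195, 1.565, 0.157, 0.902, -0.215], TCP at [0.152, 0.606, 0.239] pointing down, gripper open.
Joint ranges: [-3.01, 3.01], [-0.46, 2.08], [-1.47, 1.51], [0.13, 2.56], [-1, 4.14], [0.04, 2.09], [-2.66, 2.66]. Speed limits (rad/s): [2.57, 2.57, 3.14, 3.14, 3.14, 3.14, 3.14].

INTERFACE

Orientations are given as a unit quaternion [x, y, z, w].
In Python, from plant import r, cams gives the robot as it stands.
- The arm moves only by the shell command python3 -m pendant 'ROWS' [FORCE]. ROWS is JSON, a list of rows, each a list of 3 entries, a list of its own where there are three numbers: the closure, from -1 (fully open) to 1 (shut), then the shift along the tool's x, y, z in mm, then the turn, a rotation vector about the tool's x, y, z in degrees. A call has 1 to 8 rows; each row shifts and turns the commanded pose from where the row before left it, along the tool's axes as they then stand; what a row does not reach is not made up. A row lasts 1/8 s, in which the tool goes at most 62.5 mm and 10.7 degrees, less where a joint would pass 70% of its speed; a pose out of reach is approached as far as the arm can. A call with a gripper value outside its range is refused whole. The fingers move at their own pace and stop on an object; FORCE is the grip in N (left out, the last holds). Time passes only in rows, so rows that do not move let the fingers close. It gives the time, the measured TCP pose, the force, the opening and the grip force at its end, in the units of the state.
- r.get_state(): the state, without advancing time (a new reading comes with each control period).
- cams.snapshot(name): name is "scene" or "top" or "wrist"; returns a dict with "img" (384x512x3 uint8, red, green, blue), "camera_matrix" (3x3 intrinsics, pixels), "camera_from_world" (4x4, takes a point from world to camera coordinates); the wrist camera has in their place "tool_from_camera" (4x4, takes a point from camera to tool coordinates, whose origin is the TCP and whose axes are the flange's). Camera axes: x right, y up, looking along -z (the intrinsics and any distortion apply to the point x, -y, -z); pixel columns grow to the right and rows downward; lengths in m; the calibration is good to about 2 mm. A picture is of the moment at which its call begins: read the wrist's pose just before it. There is no depth.
- r.finish_job(): hands the job in; it is judged then, once.
The state is a dict: "clock": time; "q": joint angles; "qd": joint speeds; "joint_torque": joint torques, N m; "tool_pos": TCP position; "eef_rot": TCP orientation; "contact_force": force on the tool from outside, world axes, zero at the start; "moment": the same for the moment, N m; "opening": opening from 0.0 (shut) to 1.0 (fully open); "finger_force": force on a finger pad.
Only numpy, scipy, OpenCV 4.12 (cv2) and the standard library are available. Lean on these libraries where they do the work, as an engineer would, in place of code of your own. Each camera call takes 0.05 s, during which the arm holds its last target. There are 200 camera calls.

## Working session

There is one attempt and no reset: what is moved stays moved. The work goes in short steps, Python scripts to look and compute and a shell command to move; the robot and the scene stay as the last step left them, time stands still between calls to the robot, and variables do not carry over. Pictures are saved under pics/ and viewed, at most 10 in all, crops included, and the job is handed in when it is done.

```bash
ls; mkdir -p pics
python3 - <<'E'
from plant import r,cams
import cv2,numpy as np
s=r.get_state();print({k:np.round(v,3).tolist() for k,v in s.items()})
for n in("scene","top"):
    d=cams.snapshot(n);np.savez(f"pics/{n}0.npz",**{k:v for k,v in d.items()})
    cv2.imwrite(f"pics/{n}0.png",cv2.cvtColor(d["img"],cv2.COLOR_RGB2BGR))
    print(n,d["camera_matrix"],d["camera_from_world"].round(3),d.keys())
E
```

```text
pics
{'clock': 0.0, 'q': [-1.291, 0.69, -0.194, 1.566, 0.157, 0.903, -0.215], 'qd': [0.0, 0.0, 0.001, 0.001, -0.001, -0.0, -0.001], 'joint_torque': [-0.0, -52.756, -1.267, -15.342, -0.053, 0.006, 0.0], 'tool_pos': [0.152, 0.606, 0.238], 'eef_rot': [0.123, 0.992, -0.001, -0.0], 'contact_force': [0.055, -0.851, 0.095], 'moment': [0.015, -0.003, -0.02], 'finger_force': 0.0, 'opening': 1.002}
scene [[439.24533269   0.         258.82636349]
 [  0.         439.24533269 186.94505175]
 [  0.           0.           1.        ]] [[ 0.287 -0.958  0.006 -0.239]
 [ 0.901  0.272  0.338 -0.564]
 [-0.325 -0.092  0.941 -1.287]
 [ 0.     0.     0.     1.   ]] dict_keys(['img', 'camera_matrix', 'camera_from_world'])
top [[349.8633527    0.         250.16850286]
 [  0.         349.8633527  189.00337397]
 [  0.           0.           1.        ]] [[ 0.011 -1.     0.004 -0.06 ]
 [ 0.987  0.011  0.157 -0.575]
 [-0.157  0.002  0.988 -1.152]
 [ 0.     0.     0.     1.   ]] dict_keys(['img', 'camera_matrix', 'camera_from_world'])
```

View pics/top0.png

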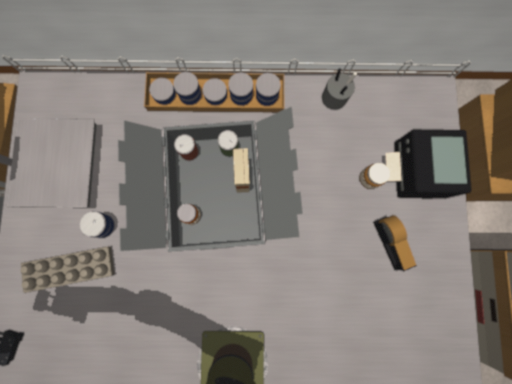

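View pics/scene0.png

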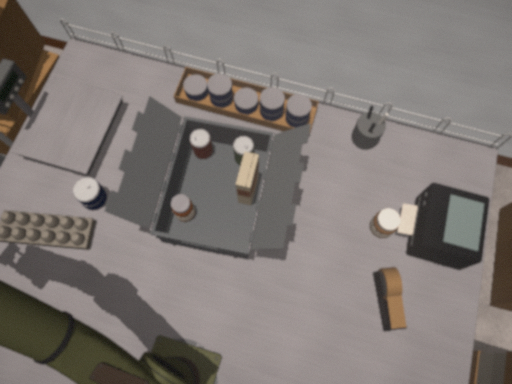

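The top view shows the tote with rim corners at about (163,125), (256,122), (264,243) and (168,249). The carton is by the right (−y) wall at (241,168), the jar at (187,213), and the cans at (185,147) and (228,140). The lids lean out on both sides, the tuna stack is at (97,224), and the nut jar is at (377,175). The scene view agrees with this.

```bash
cat > h.py <<'E'
import numpy as np,cv2
def load(n): return dict(np.load(f"pics/{n}.npz"))
def ray(d,p):
    K=d["camera_matrix"];T=d["camera_from_world"]
    v=np.linalg.inv(K)@[p[0],p[1],1.];v=np.array([v[0],-v[1],-v[2]])
    R=T[:3,:3];return -R.T@T[:3,3],R.T@v
def onz(d,p,z):
    o,v=ray(d,p);return o+v*(z-o[2])/v[2]
def tri(d1,p1,d2,p2):
    A=np.zeros((3,3));b=np.zeros(3)
    for d,p in((d1,p1),(d2,p2)):
        o,v=ray(d,p);v/=np.linalg.norm(v);M=np.eye(3)-np.outer(v,v);A+=M;b+=M@o
    return np.linalg.solve(A,b)
def proj(d,X):
    c=d["camera_from_world"]@np.r_[X,1];u=d["camera_matrix"]@[c[0],-c[1],-c[2]];return u[:2]/u[2]
E
python3 - <<'E'
from h import *
t=load("top0");s=load("scene0")
for p in [(163,125),(256,122),(264,243),(168,249)]: print("rim",onz(t,p,.14).round(3))
for n,p,z in [("jar",(187,211),.105),("canA",(185,143),.108),("canB",(228,138),.108),("nut",(379,173),.095),("tuna",(93,222),.092)]: print(n,onz(t,p,z).round(3))
def m(d,x0,y0,x1,y1,lo,hi):
    im=cv2.cvtColor(d["img"],cv2.COLOR_RGB2HSV);k=cv2.inRange(im,lo,hi);z=np.zeros_like(k);z[y0:y1,x0:x1]=k[y0:y1,x0:x1]
    c=max(cv2.findContours(z,0,2)[0],key=cv2.contourArea);return c
c=m(t,225,140,255,200,(12,50,90),(35,255,255));print(c[:,0].tolist())
im=cv2.cvtColor(t["img"],cv2.COLOR_RGB2BGR)
a=cv2.resize(im[105:265,110:310],None,fx=4,fy=3.75,interpolation=2);cv2.imwrite("pics/c0.png",a)
E
```

```text
rim [0.768 0.232 0.14 ]
rim [ 0.781 -0.07   0.14 ]
rim [ 0.393 -0.097  0.14 ]
rim [0.372 0.197 0.14 ]
jar [0.492 0.149 0.105]
canA [0.718 0.164 0.108]
canB [0.736 0.022 0.108]
nut [ 0.626 -0.479  0.095]
tuna [0.455 0.454 0.092]
[[234, 148], [232, 150], [232, 153], [233, 154], [232, 155], [233, 156], [233, 158], [234, 159], [234, 182], [235, 183], [235, 184], [236, 185], [236, 186], [237, 186], [238, 185], [244, 185], [245, 184], [246, 184], [247, 185], [248, 185], [248, 184], [249, 183], [249, 178], [248, 177], [249, 176], [249, 174], [248, 173], [248, 167], [247, 166], [247, 165], [248, 164], [248, 159], [247, 158], [247, 149], [246, 148], [245, 148], [244, 149], [241, 149], [240, 148], [239, 149], [238, 148]]
```

View pics/c0.png

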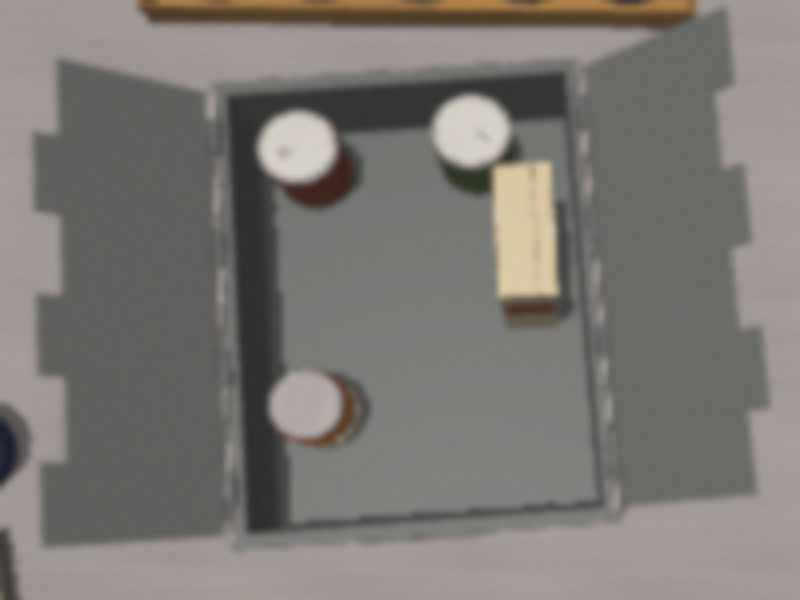

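The crop gives rim outer corners at crop (210,85), (580,62), (620,518) and (236,547), and carton top corners at (492,165), (552,161), (558,297) and (498,299). The left lid's tooth edge is at u≈33–42 and the right lid's at u≈735–768.

```bash
cat >> h.py <<'E'
def frame():
    t=load("top0");C=lambda u,v:(110+u/4,105+v/3.75)
    P=[onz(t,C(*p),.14)[:2] for p in((210,85),(580,62),(620,518),(236,547))]
    # order: +x+y, +x-y, -x-y, -x+y
    o=np.mean(P,0);ax=(P[0]+P[1]-P[2]-P[3]);ay=(P[0]+P[3]-P[1]-P[2])
    a=np.arctan2(*ax[::-1]);b=np.arctan2(-ay[0],ay[1])
    return o,(a*4+b*3)/7,P,a,b
def T(p):  # world->tote
    o,a,*_=frame();c,s=np.cos(a),np.sin(a);d=np.array(p[:2])-o
    return np.r_[c*d[0]+s*d[1],-s*d[0]+c*d[1],p[2:]]
def W(p):
    o,a,*_=frame();c,s=np.cos(a),np.sin(a)
    return np.r_[o[0]+c*p[0]-s*p[1],o[1]+s*p[0]+c*p[1],p[2:]]
E
python3 - <<'E'
from h import *
t=load("top0");C=lambda u,v:(110+u/4,105+v/3.75)
o,a,P,a1,b1=frame();print(o,np.degrees([a,a1,b1]),[np.linalg.norm(P[i]-P[(i+1)%4]).round(3) for i in range(4)])
for p in((492,165),(552,161),(558,297),(498,299)):print("carton top",T(onz(t,C(*p),.186)).round(3))
for n,p,z in [("jar",(187,211),.105),("canA",(184.5,144),.108),("canB",(228,139.5),.108),("nut",(379,173),.095),("tuna",(93,222),.092)]: print(n,T(onz(t,p,z)).round(3))
for n,p,sg,x in(("L",(37,330),1,-.031),("L",(34,175),1,.094),("R",(748,203),-1,.031),("R",(768,368),-1,-.094)):
    # brute: angle whose tooth-edge projection matches column
    th=np.linspace(1.9,2.6,141);u=[proj(t,W((x,sg*(.148-.158*np.cos(h)),.144+.158*np.sin(h)))) for h in th]
    i=np.argmin(np.abs(np.array(u)[:,0]-C(*p)[0]));print(n,th[i],u[i],C(*p))
E
```

```text
[0.5750737  0.06492687] [5.17548564 5.37570041 4.90853262] [np.float64(0.3), np.float64(0.392), np.float64(0.295), np.float64(0.394)]
carton top [ 0.096 -0.073  0.186]
carton top [ 0.096 -0.119  0.186]
carton top [-0.017 -0.115  0.186]
carton top [-0.015 -0.069  0.186]
jar [-0.075  0.092  0.105]
canA [0.148 0.088 0.108]
canB [ 0.152 -0.057  0.108]
nut [ 0.002 -0.546  0.095]
tuna [-0.085  0.398  0.092]
L 2.27 [119.22760832 194.33456972] (119.25, 193.0)
L 2.265 [118.45251645 150.73240872] (118.5, 151.66666666666666)
R 2.3 [296.95507858 159.07136014] (297.0, 159.13333333333333)
R 2.315 [302.01112063 202.72952127] (302.0, 203.13333333333333)
```

Sizes check out: rim 300×392 mm, carton top 112×46 mm, lids at about 2.27 and 2.31 rad. Next I raise the arm, turn the tool so its y axis lies along tote x, and close the fingers.

```bash
cat > st.py <<'E'
from h import *
from plant import r
from scipy.spatial.transform import Rotation as R
import sys
s=r.get_state();M=R.from_quat(s["eef_rot"]).as_matrix();a=frame()[1]
Rt=np.array([[np.cos(a),-np.sin(a),0],[np.sin(a),np.cos(a),0],[0,0,1]])
p=T(s["tool_pos"]);D=Rt@np.array([[0,1,0],[1,0,0],[0,0,-1.]])
print("t",round(float(s["clock"]),2),"tote mm",(p*1000).round(1),"F",np.round(s["contact_force"],1),"open",round(float(s["opening"]),2),"turn-needed",np.degrees(R.from_matrix(M.T@D).as_rotvec()).round(1),"q",np.round(s["q"],2))
if len(sys.argv)>3:
    g=np.array(list(map(float,sys.argv[1:4])))-p*1000;print("shift tool mm",(M.T@Rt@g).round(1))
E
python3 -m pendant '[[1,[0,0,-16],[0,0,10.1]],[1,[0,0,-16],[0,0,10.1]],[1,[0,0,-16],[0,0,10.1]],[1,[0,0,-16],[0,0,10.1]],[1,[0,0,-16],[0,0,10.1]],[1,[0,0,-16],[0,0,10.1]],[1,[0,0,-14],[0,0,10.1]],[1,[0,0,0],[0,0,0]]]' 30; python3 st.py 40 -136 300
```

```text
clock: 1.1
tool_pos: [0.1521, 0.6066, 0.3493]
eef_rot: [0.673, 0.739, 0.001, -0.0]
contact_force: [-0.5, -0.2, 0.8]
opening: 0.118
finger_force: 0.0
t 1.1 tote mm [-372.4  577.6  349.3] F [-0.5 -0.2  0.8] open 0.12 turn-needed [ 0.1 -0.1  0.2] q [-1.49  0.59  0.17  1.42 -0.1   1.14 -1.22]
shift tool mm [-714.8  410.4   48.7]
```

```bash
python3 -m pendant '[[1,[-44,25.5,0],[0,0,0]],[1,[-44,25.5,0],[0,0,0]],[1,[-44,25.5,0],[0,0,0]],[1,[-44,25.5,0],[0,0,0]],[1,[-44,25.5,0],[0,0,0]],[1,[-44,25.5,0],[0,0,0]],[1,[-44,25.5,0],[0,0,0]],[1,[-44,25.5,0],[0,0,0]]]' >/dev/null;  python3 -m pendant '[[1,[-44,25.5,0],[0,0,0]],[1,[-44,25.5,0],[0,0,0]],[1,[-44,25.5,0],[0,0,0]],[1,[-44,25.5,0],[0,0,0]],[1,[-44,25.5,0],[0,0,0]],[1,[-44,25.5,0],[0,0,0]],[1,[-44,25.5,0],[0,0,0]],[1,[0,0,0],[0,0,0]]]' >/dev/null; python3 st.py 40 -136 240
```

```text
t 3.1 tote mm [ 10.8 -87.6 347.3] F [-0.2 -0.1  0.4] open 0.0 turn-needed [-0.1  0.2 -0.2] q [-0.19  0.54  0.25  1.52 -0.14  1.09  0.18]
shift tool mm [-48.   29.5 107.5]
```

```bash
python3 -m pendant '[[1,[-24,15,20],[0,0,0]],[1,[-24,14.5,20],[0,0,0]],[1,[0,0,35],[0,0,0]],[1,[0,0,33],[0,0,0]],[1,[0,0,0],[0,0,0]]]' >/dev/null; python3 st.py 40 -136 160
python3 - <<'E'
from plant import cams
import cv2
for n,(x,y,X,Y) in(("wrist",(0,0,512,384)),):
    d=cams.snapshot(n);cv2.imwrite("pics/w1.png",cv2.cvtColor(d["img"],4))
E
```

```text
t 3.73 tote mm [  37.6 -128.6  237.7] F [0.5 0.5 0.3] open 0.0 turn-needed [-0.4 -0.1  0.2] q [-0.09  0.7   0.21  1.57 -0.18  0.9   0.28]
shift tool mm [-7.6  2.9 77.7]
```

View pics/w1.png

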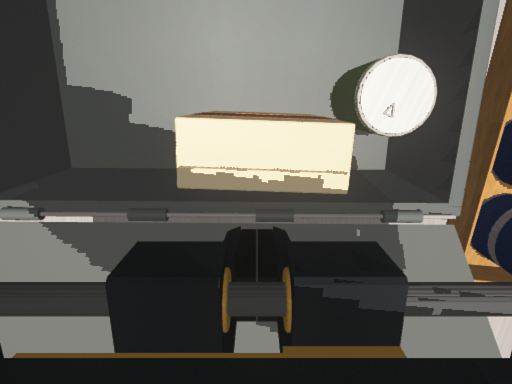

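The wrist view shows the closed fingertips at (257,300), centred on the carton (x 178–350) and clear on its wall side. I go down now.

```bash
python3 -m pendant '[[1,[-7,3,0],[0,0,0]],[1,[0,0,26],[0,0,0]],[1,[0,0,26],[0,0,0]],[1,[0,0,23],[0,0,0]],[1,[0,0,0],[0,0,0]]]' >/dev/null; python3 st.py 40 -136 160
```

```text
t 4.4 tote mm [  42.9 -137.6  165.5] F [ 0.7 -0.   0.4] open 0.0 turn-needed [-0.1 -0.   0.1] q [-0.07  0.8   0.19  1.62 -0.2   0.75  0.3 ]
shift tool mm [ 1.6 -2.9  5.5]
```

```bash
python3 -m pendant '[[1,[9,-3,4],[0,0,0]],[1,[9,0,0],[0,0,0]],[1,[9,0,0],[0,0,0]],[1,[9,0,0],[0,0,0]],[1,[9,0,0],[0,0,0]],[1,[9,0,0],[0,0,0]]]' >/dev/null; python3 st.py; python3 -m pendant '[[1,[8,0,0],[0,0,0]],[1,[8,0,0],[0,0,0]],[1,[8,0,0],[0,0,0]],[1,[0,0,-15],[0,0,0]],[1,[0,0,0],[0,0,0]],[1,[0,0,0],[0,0,0]]]' >/dev/null; python3 st.py;python3 - <<'E'
from plant import cams
import cv2
d=cams.snapshot("scene");cv2.imwrite("pics/s2.png",cv2.resize(cv2.cvtColor(d["img"],4)[80:280,80:340],None,fx=3,fy=3))
E
```

```text
t 5.15 tote mm [ 40.  -82.5 161.7] F [-0.1 -0.3  0. ] open 0.0 turn-needed [-0.  -0.   0.1] q [-0.16  0.79  0.19  1.66 -0.21  0.72  0.23]
t 5.9 tote mm [ 40.1 -60.  177.1] F [0.2 0.1 0.4] open 0.0 turn-needed [ 0.  0. -0.] q [-0.2   0.77  0.21  1.65 -0.21  0.74  0.19]
```

View pics/s2.png

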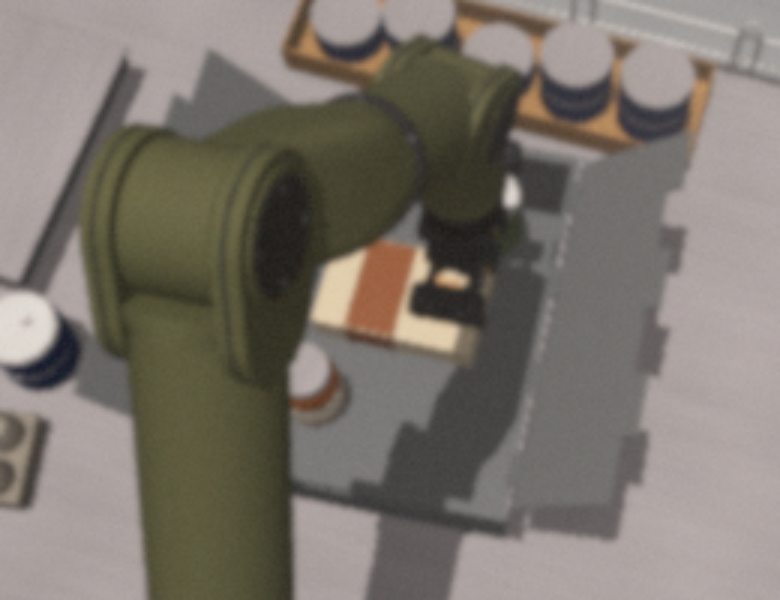

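The carton lies with its brown-banded broad face up at about (390,290) in the crop, and the jar and cans still stand. Next is the right lid, so I go up, out over it and down outside its edge.

```bash
python3 -m pendant '[[1,[0,0,-42],[0,0,0]],[1,[0,0,-42],[0,0,0]],[1,[0,0,-42],[0,0,0]],[1,[0,0,-42],[0,0,0]],[1,[-38,-2,0],[0,0,0]],[1,[-38,-2,0],[0,0,0]],[1,[-38,-2,0],[0,0,0]],[1,[-38,-3,0],[0,0,0]]]'>/dev/null; python3 -m pendant '[[1,[-40,0,0],[0,0,0]],[1,[-38,0,0],[0,0,0]],[1,[0,0,0],[0,0,0]]]' >/dev/null; python3 st.py 31 -292 240;python3 - <<'E'
from plant import cams
import cv2
d=cams.snapshot("top");cv2.imwrite("pics/t3.png",cv2.resize(cv2.cvtColor(d["img"],4)[80:280,80:340],None,fx=3,fy=3))
E
```

```text
t 7.33 tote mm [  29.4 -294.1  344.1] F [0.8 0.2 0.1] open 0.0 turn-needed [-0.1  0.1 -0.3] q [ 0.15  0.67  0.26  1.28 -0.17  1.21  0.49]
shift tool mm [  2.4   1.8 104.1]
```

View pics/t3.png

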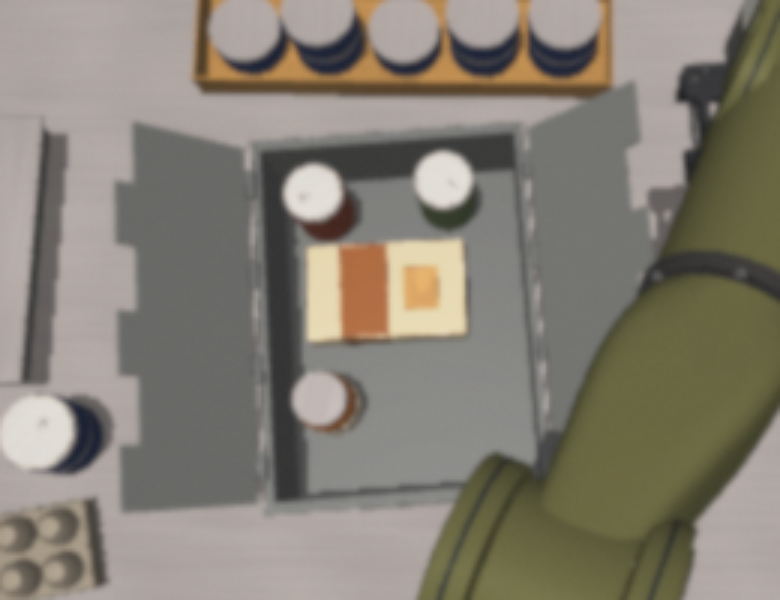

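The carton is flat at (385,290) in the crop, free of the cans and jar, which haven't moved. Now the right lid.

```bash
python3 -m pendant '[[1,[2,2,35],[0,0,0]],[1,[0,0,35],[0,0,0]],[1,[0,0,34],[0,0,0]],[1,[0,0,0],[0,0,0]],[1,[20,0,0],[0,0,0]],[1,[25,0,-5],[0,0,0]],[1,[25,0,-5],[0,0,0]]]'>/dev/null; python3 st.py; python3 -m pendant '[[1,[22,0,-8],[0,0,0]],[1,[22,0,-8],[0,0,0]],[1,[22,0,-7],[0,0,0]],[1,[0,0,0],[0,0,0]]]'>/dev/null; python3 st.py 31 -126 264
```

```text
t 8.25 tote mm [  34.9 -218.7  254.7] F [ 0.6 -3.1  2.6] open 0.0 turn-needed [ 0.4  0.3 -0. ] q [ 0.03  0.71  0.24  1.5  -0.19  0.95  0.42]
t 8.75 tote mm [  34.5 -147.8  276. ] F [ 0.9 -1.1 -0. ] open 0.01 turn-needed [ 0.2 -0.1  0.3] q [-0.08  0.66  0.25  1.53 -0.19  0.97  0.32]
shift tool mm [21.8 -3.4 12. ]
```

```bash
python3 -m pendant '[[1,[22,-3,8],[0,0,0]],[1,[18,0,8],[0,0,0]],[1,[17,0,10],[0,0,0]],[1,[14,0,13],[0,0,0]],[1,[14,0,13],[0,0,0]],[1,[10,0,16],[0,0,0]],[1,[10,0,16],[0,0,0]]]'>/dev/null; python3 st.py; python3 -m pendant '[[1,[5,0,14],[0,0,0]],[1,[4,0,12],[0,0,0]],[1,[0,0,12],[0,0,0]],[1,[0,0,11],[0,0,0]],[1,[0,0,0],[0,0,0]]]'>/dev/null; python3 st.py 31 -32 146
```

```text
t 9.62 tote mm [ 29.8 -46.  188.3] F [ 0.1 -0.8 -0.2] open 0.0 turn-needed [-0.  0.  0.] q [-0.24  0.74  0.23  1.68 -0.23  0.75  0.19]
t 10.25 tote mm [ 30.1 -37.5 146.2] F [-12.    2.5  40.6] open 0.01 turn-needed [ 0.1 -0.1 -0. ] q [-0.24  0.8   0.21  1.71 -0.25  0.66  0.2 ]
shift tool mm [5.5 0.9 0.2]
```

```bash
python3 -m pendant '[[1,[0,0,-30],[0,0,0]],[1,[0,0,-42],[0,0,0]],[1,[0,0,-42],[0,0,0]],[1,[0,0,-42],[0,0,0]],[1,[20,-10,-42],[0,0,0]],[1,[38,-10,0],[0,0,0]],[1,[38,-10,0],[0,0,0]],[1,[38,-10,0],[0,0,0]]]'>/dev/null; python3 -m pendant '[[1,[40,-10,0],[0,0,0]],[1,[40,-10,0],[0,0,0]],[1,[40,0,0],[0,0,0]],[1,[40,0,0],[0,0,0]],[1,[38,0,0],[0,0,0]],[1,[0,0,0],[0,0,0]]]' >/dev/null; python3 st.py -31 292 240;python3 - <<'E'
from plant import cams
import cv2
d=cams.snapshot("top");cv2.imwrite("pics/t4.png",cv2.resize(cv2.cvtColor(d["img"],4)[80:280,80:340],None,fx=3,fy=3))
E
```

```text
t 12.0 tote mm [-31.3 298.4 337.7] F [ 0.2 -0.8  0.4] open 0.01 turn-needed [-0.1 -0.1  0.4] q [-0.84  0.61  0.3   1.43 -0.19  1.13 -0.41]
shift tool mm [-6.6  0.4 97.7]
```

View pics/t4.png

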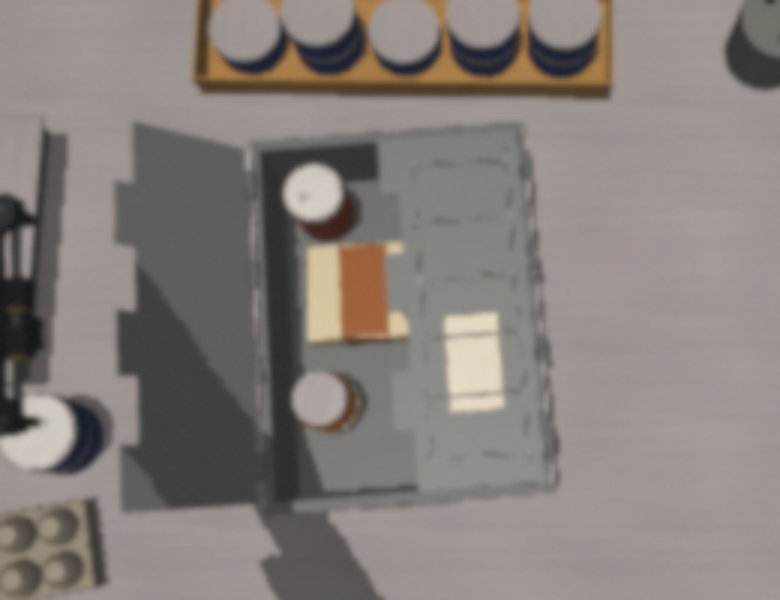

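The right lid lies level and shut, with its teeth at (395–410). The carton hasn't moved. The left lid is still open with the gripper outside it, so I mirror the push.

```bash
python3 -m pendant '[[1,[-4,0,35],[0,0,0]],[1,[0,0,33],[0,0,0]],[1,[0,0,30],[0,0,0]],[1,[0,0,0],[0,0,0]],[1,[-22,0,0],[0,0,0]],[1,[-25,0,-5],[0,0,0]],[1,[-25,0,-5],[0,0,0]]]'>/dev/null; python3 st.py; python3 -m pendant '[[1,[-22,0,-8],[0,0,0]],[1,[-22,0,-8],[0,0,0]],[1,[-22,0,-7],[0,0,0]],[1,[-3,0,0],[0,0,0]]]'>/dev/null; python3 st.py -31 126 264
```

```text
t 12.93 tote mm [-28.6 217.9 253.7] F [-0.3  3.   2.9] open 0.01 turn-needed [ 0.3 -0.2  0. ] q [-0.71  0.64  0.26  1.66 -0.21  0.86 -0.28]
t 13.43 tote mm [-29.9 146.6 274.4] F [0.5 1.8 0.3] open 0.0 turn-needed [ 0.   0.1 -0.2] q [-0.61  0.59  0.27  1.7  -0.19  0.88 -0.18]
shift tool mm [-20.6  -1.1  10.4]
```

```bash
python3 -m pendant '[[1,[-21,0,7],[0,0,0]],[1,[-18,0,8],[0,0,0]],[1,[-17,0,10],[0,0,0]],[1,[-14,0,13],[0,0,0]],[1,[-14,0,13],[0,0,0]],[1,[-10,0,16],[0,0,0]],[1,[-10,0,16],[0,0,0]]]'>/dev/null; python3 st.py; python3 -m pendant '[[1,[-4,0,14],[0,0,0]],[1,[-2,0,12],[0,0,0]],[1,[0,0,12],[0,0,0]],[1,[0,0,10],[0,0,0]],[1,[0,0,0],[0,0,0]]]'>/dev/null; python3 st.py -31 32 146
```

```text
t 14.3 tote mm [-30.5  44.8 189.4] F [0.4 0.2 0.2] open 0.01 turn-needed [-0.1  0.   0. ] q [-0.4   0.67  0.21  1.85 -0.21  0.64  0.03]
t 14.93 tote mm [-30.1  39.8 146.2] F [-8.9 -1.5 34.5] open 0.01 turn-needed [ 0.1 -0.1  0. ] q [-0.37  0.73  0.18  1.89 -0.23  0.54  0.05]
shift tool mm [-7.8 -0.9  0.2]
```

Both lids were pressed to a hard stop at z 146 mm. I retract clear and check.

```bash
python3 -m pendant '[[1,[0,0,-30],[0,0,0]],[1,[0,0,-42],[0,0,0]],[1,[0,0,-42],[0,0,0]],[1,[0,0,-42],[0,0,0]],[1,[40,-10,-42],[0,0,0]],[1,[42,-10,0],[0,0,0]],[1,[42,-10,0],[0,0,0]],[1,[42,-10,0],[0,0,0]]]'>/dev/null; python3 -m pendant '[[1,[42,-10,0],[0,0,0]],[1,[42,-10,0],[0,0,0]],[1,[42,0,0],[0,0,0]],[1,[0,0,0],[0,0,0]],[1,[0,0,0],[0,0,0]]]' >/dev/null; python3 st.py;python3 - <<'E'
from plant import cams
import cv2
d=cams.snapshot("top");cv2.imwrite("pics/t5.png",cv2.resize(cv2.cvtColor(d["img"],4)[80:280,80:340],None,fx=3,fy=3))
E
```

```text
t 16.55 tote mm [-90.3 330.8 340.3] F [ 0.2 -0.4 -1.1] open 0.0 turn-needed [-0.   0.1  0. ] q [-0.94  0.56  0.27  1.53 -0.16  1.08 -0.54]
```

View pics/t5.png

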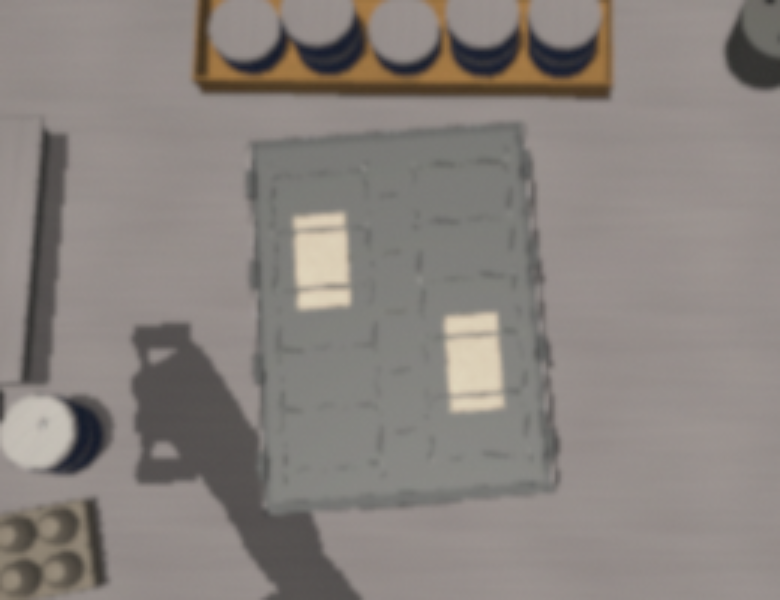

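Both lid halves are meshed flat along the centre line (x≈395), and the tuna stack at (40,432) hasn't moved. I'm handing in.

```bash
python3 -c "
from plant import r
print(r.finish_job())"
```

```text
the job is handed in; nothing more can be done
None
```

The carton lies flat on the tote floor, both lid halves are pressed shut, and the jar, cans and tuna stack looked undisturbed in the last views of each; the job was handed in at about 17 s, and no verdict came back.

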